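Level the gel table and slide the gel plate out over the dish

TASK

Turn the blue screw knob of the levelling table until its hinged white platform sits level. Then, by its orange lug, slide the blue gel plate straight out along the platform towards the staining dish until the red line across the plate lies over the platform's end edge. The plate would now tip over the edge by itself: finish while still gripping it, holding it flat on the platform, and leave the dish, bottle, tube rack and timer undisturbed.

Things in the scene. Friction and masses are not known exactly. Their poses are not given: they have to be found in the camera images.
- platform (a joint): tilt of the white platform (rad): 0 = level, positive = the knob's side is high. It is a slab 140 mm wide, 260 mm long and 12 mm thick, its level top 70 mm above the bench, hinged along one long side (the one away from the knob). Geared to the knob: 0.05 rad of tilt per rad of knob. The screw holds it against light pushes; the knob alone sets it.
- platform_edge (a point): middle of the upper rim of the platform's short end over which the plate is slid; its y axis points outward along the platform (the direction to slide the plate), its x axis across towards the knob's side, z up. The platform reaches 260 mm back (-y) from here and 70 mm to each side.
- level_knob (a joint): angle of the screw knob (rad) about its upright axis, growing clockwise seen from above, range -1.5 to 1.5, stays where it is left (about 0.15 N m to turn). 0 = platform level, and then the knob's bar lies square to the platform's long side (along x of point platform_edge) with its white tick pointing to the platform. Starts between 0.5 and 1.2: turn it anticlockwise to lower the knob's side.
- knob_grip (a point): centre of the knob's blue bar grip, on the turning axis, 107 mm above the bench: the bar is 46 mm long (point's x axis), 13 mm thick (y axis), 26 mm high, on a black disc 34 mm across right below it. It stands 45 mm outside the platform's long side, half-way along; the point turns with the knob.
- plate_grip (a point): centre of the upright orange lug near the rear end of the loose blue plate, 22 mm above the plate's upper face. Lug: 56 mm wide (x), 14 mm thick (y, the sliding direction: grip it along y), rising 40 mm above the plate. Plate: 100 mm wide (x), 300 mm long (y), 8 mm thick, about 0.33 to 0.53 kg, friction about 0.5 to 0.7, lying on the platform; its rear end is 40 mm behind this point; y points to its front end.
- plate_mark (a point): middle of the red line (6 mm wide, across the plate), taken at the plate's underside; 75 mm in front of plate_grip and 35 mm behind the middle of the plate; axes as the plate's. It is to end over point platform_edge; the plate's centre of mass then lies about 25 mm beyond the edge.
- dish: bystander: open green staining dish 150 x 150 x 32 mm on the bench beyond the platform's end, under the overhang; origin at its underside's centre
- bottle: bystander: glass bottle with blue cap, 68 mm across, 150 mm tall; origin under its centre
- tube_rack: bystander: yellow rack with orange-capped tubes, 100 x 70 mm, 82 mm tall; origin under its centre
- timer: bystander: white bench timer 70 x 60 x 22 mm; origin under its centre

How it is judged:
On the way, in this order (a step that is already met when the one before it is completed fails the run):
1. the platform is level within 0.01 rad (value of joint platform between -0.01 and 0.01 rad), for 0.3 s.
2. the plate, gripped, has its red line within 7 mm of the platform's end edge (y of plate_mark in the frame of platform_edge between -0.007 and 0.007 m and contact force between the fingers and plate above 1 N), for 0.2 s.
At the end, for the whole second after the job is handed in: platform level within 0.01 rad; the red line within 7 mm of over the platform's end edge and within 30 mm of its middle sideways; the plate straight within 0.12 rad, level within 0.04 rad, not more than 4 mm off the platform, at rest, touching no dish, and still held by the fingers (over 1 N) (all of step 1 and all of step 2 and x of plate_mark in the frame of platform_edge between -0.03 and 0.03 m and z of plate_mark in the frame of platform_edge below 0.004 m and angle between the y axis of plate_mark and the y axis of platform_edge, either way round below 0.12 rad and angle between plate_mark's own z axis and vertical below 0.04 rad and contact force between plate and dish below 0.1 N and linear speed of plate below 0.02 m/s); the arm keeps its last pose, push and grip.
It fails at once if the plate tips (more than 0.2 rad) (angle between plate_mark's own z axis and vertical above 0.2 rad).
It fails at once if the plate is lifted off the platform instead of slid (by 25 mm) (z of plate_mark in the frame of platform_edge above 0.025 m).
It fails at once if a bystander is moved by more than 30 mm (distance of any of dish, bottle, tube_rack, timer from where it was at the start of the episode above 0.03 m).
It also fails if it takes over 50 s, if anything falls off the work surface, if the arm or the gripper's body presses on something with over 40 N, if the wrist force passes 120 N, or if a joint passes its speed limit or range.

ROBOT

A 7-joint arm with a two-finger parallel gripper is mounted at the origin on the work surface. World frame = base frame: x ahead of the robot, y to its left, z up, the work surface at z = 0. Lengths are in m, angles in rad, forces in N, time in s.
With the tool pointing down it reaches from about 0.35 to 0.9 m from the base axis. Payload 8.1 kg.
Tool frame: the origin (TCP) lies on the centre line of the jaws, within the pads' length; the fingertips stand 17 mm ahead of it and the grasp point (between the pads) lies 2 mm behind it; z points along the fingers, y is the line along which they close (so a half turn about z gives the same grasp; the last joint's range is limited). The gripper opens to 92 mm and grips with 3 to 60 N. Pads are 19 mm wide; open, the fingers measure 130 mm over their backs; the gripper's body (75 mm by 190 mm) begins 47 mm behind the grasp point.
Start: joints at [1.118, 0.434, 0.025, 1.573, -0.012, 1.134, -0.075], TCP at [0.214, -0.587, 0.244] pointing down, gripper open.
Joint ranges: [-2.62, 2.62], [-0.44, 2.09], [-1.27, 1.32], [0.08, 2.57], [-1.32, 4.46], [0.12, 2], [-2.74, 2.74]. Speed limits (rad/s): [2.22, 2.22, 3.01, 3.01, 3.14, 3.14, 3.14].

INTERFACE

Orientations are given as [roll, pitch, yaw] about the fixed x, y, z axes, in that order (R = Rz(yaw) Ry(pitch) Rx(roll)).
In Python, from workcell import arm gives the robot as it stands. Calls block until the motion is done:
- arm.move_pose(position, orientation): joint-space move of the TCP to a pose.
- arm.movel(position, rate=0.15, orientation=None, f_stop=None): straight line of the TCP; orientation=None keeps the orientation; rate is the mean speed in m/s. With f_stop (N) it stops when the force on the tool has changed by that much, and returns True; else False.
- arm.move_joints(angles): joint-space move.
- arm.grip(opening, f_grip=None): finger opening in m; f_grip is the grip in N (None keeps the last); returns when the fingers have stopped.
- arm.pause(seconds).
- arm.ik(position, orientation): joint angles nearest the present ones, or None.
- arm.get_state(): the state.
- arm.snapshot(name): name is "side" or "top"; returns the picture (384x512x3 uint8, blue, green, red); there is no depth.
- arm.camera_info(name): a dict with "fovy" (degrees; the focal length in pixels is half the picture's height over the tangent of half this angle, whatever the lens; pixels are square), "cx", "cy" (the principal point, pixels), "pose" (4x4, takes a point from camera to world coordinates). Camera axes: x right, y down, z forward; pixel columns grow to the right and rows downward; lengths in m; the calibration is good to about 2 mm. A picture is of the moment at which its call begins. camera_info takes no time and is no camera call.
A pose or a line that the arm cannot do raises arm.IKError and nothing moves.
- arm.sign_off(): hands the job in; it is judged then, once.
The state is a dict: "t": time; "joint_pos": joint angles; "qvel": joint speeds; "joint_torque": joint torques, N m; "tcp_pos": TCP position; "orientation": TCP orientation; "wrist_force": force on the tool from outside, world axes, zero at the start; "ft_torque": the same for the moment, N m; "gripper_width": finger opening in m; "grip_force": force on a finger pad.
Only numpy, scipy, OpenCV 4.12 (cv2) and the standard library are available. Lean on these libraries where they do the work, as an engineer would, in place of code of your own. Each camera call takes 0.05 s, during which the arm holds its last target. There are 200 camera calls.

## Working session

There is one attempt and no reset: what is moved stays moved. The work goes in short steps, each a Python script; the robot and the scene stay as the last script left them, time stands still between calls to the robot, and variables do not carry over. Pictures are saved under pics/ and viewed, at most 10 in all, crops included, and the job is handed in when it is done.

```bash
mkdir -p pics
python3 - <<'E'
from workcell import arm
import cv2,numpy as np
np.set_printoptions(precision=4,suppress=True)
for n in("side","top"):
    im=arm.snapshot(n); cv2.imwrite(f"pics/{n}0.png",im)
    c=arm.camera_info(n); print(n,c["fovy"],c["cx"],c["cy"]);print(np.array(c["pose"]), {k:v for k,v in c.items() if k not in("fovy","cx","cy","pose")})
s=arm.get_state();print(s)
E
```

```text
side 55.95588476988815 253.89870190568868 194.51294891719067
[[ 0.6808 -0.5712  0.4586  0.2329]
 [-0.7325 -0.5257  0.4325 -0.4969]
 [-0.0059 -0.6304 -0.7763  0.7961]
 [ 0.      0.      0.      1.    ]] {}
top 46.873179957858895 257.5496541652663 193.47008067811308
[[ 0.0173 -0.9969  0.0772  0.5293]
 [-0.9995 -0.0153  0.0268 -0.1051]
 [-0.0255 -0.0776 -0.9967  1.2791]
 [ 0.      0.      0.      1.    ]] {}
{'t': 0.1, 'joint_pos': array([ 1.1184,  0.4352,  0.0249,  1.574 , -0.0116,  1.134 , -0.0751]), 'qvel': array([-0.002 , -0.0015,  0.0016, -0.0007, -0.0001, -0.0014, -0.0002]), 'joint_torque': array([  0.0024, -66.9134,   0.9876, -31.5148,  -0.0606,   0.0374,
        -0.    ]), 'tcp_pos': array([ 0.214 , -0.5868,  0.243 ]), 'orientation': array([-3.1401,  0.0001,  0.3497]), 'wrist_force': array([-0.3957,  0.1731, -0.7193]), 'ft_torque': array([-0.0102,  0.0122, -0.0135]), 'grip_force': 0.0, 'gripper_width': 0.09183249704827035}
```

View pics/top0.png

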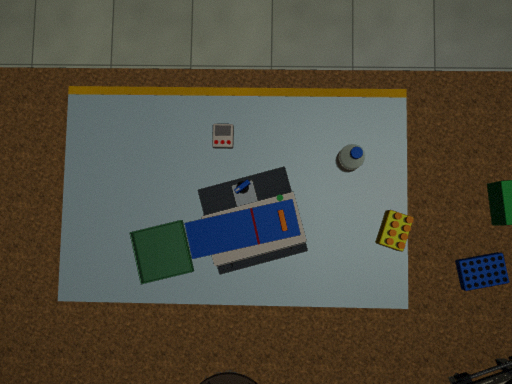

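View pics/side0.png

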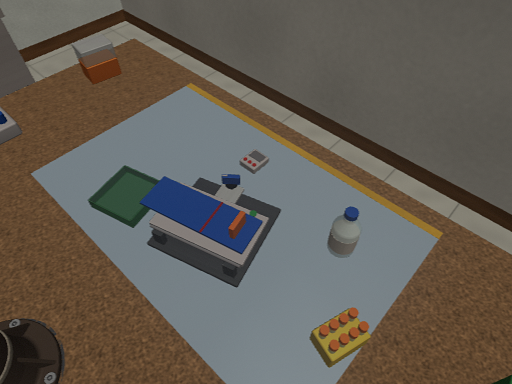

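The top view shows the platform at about (255,230), the knob at (244,188), the orange lug at (282,220), the red line at (254,226) and the dish on the left at (162,252). The side view agrees, with the knob at (231,180) and the lug at (237,224). Next I'll measure with masks.

```bash
cat > h.py <<'E'
from workcell import arm
import cv2,numpy as np
np.set_printoptions(precision=4,suppress=True)
def cam(n):
    c=arm.camera_info(n); T=np.array(c["pose"]); f=192/np.tan(np.radians(c["fovy"])/2)
    return T,f,c["cx"],c["cy"]
def ray(n,p):
    T,f,cx,cy=cam(n); d=T[:3,:3]@[(p[0]-cx)/f,(p[1]-cy)/f,1]; return T[:3,3],d/np.linalg.norm(d)
def onz(n,p,z):
    o,d=ray(n,p); return o+d*(z-o[2])/d[2]
def tri(ps,pt):
    A=np.zeros((3,3));b=np.zeros(3);L=[]
    for n,p in(("side",ps),("top",pt)):
        o,d=ray(n,p);P=np.eye(3)-np.outer(d,d);A+=P;b+=P@o;L.append((P,o))
    x=np.linalg.solve(A,b); return x,[np.linalg.norm(P@(x-o)) for P,o in L]
def mask(im,col,roi):
    h=cv2.cvtColor(im,cv2.COLOR_BGR2HSV)
    r={"orange":((6,150,120),(18,255,255)),"blue":((108,150,40),(125,255,255)),"red":((172,120,40),(180,255,255)),"red2":((0,120,40),(4,255,255))}
    m=cv2.inRange(h,*r[col])
    if col=="red": m|=cv2.inRange(h,*r["red2"])
    k=np.zeros_like(m);x0,y0,x1,y1=roi;k[y0:y1,x0:x1]=255
    m&=k
    n,l,s,c=cv2.connectedComponentsWithStats(m)
    if n<2: return None
    i=1+np.argmax(s[1:,4]); return (l==i).astype(np.uint8)
def rect(m): return cv2.minAreaRect(cv2.findContours(m,0,2)[0][0])
ROI={"top":dict(knob=(220,165,268,202),plate=(180,195,305,262),lug=(270,195,300,240)),
"side":dict(knob=(215,168,246,190),plate=(138,175,265,250),lug=(225,205,250,242))}
E
python3 - <<'E'
from h import *
for n in("top","side"):
    im=cv2.imread(f"pics/{n}0.png")
    for k,c in(("knob","blue"),("plate","blue"),("lug","orange"),("plate","red")):
        m=mask(im,c,ROI[n][k])
        if m is None: print(n,k,c,None);continue
        ys,xs=np.nonzero(m);print(n,k,c,m.sum(),xs.mean(),ys.mean(),rect(m), cv2.boxPoints(rect(m)).tolist())
a=cv2.resize(cv2.imread("pics/top0.png")[150:280,120:320],None,fx=4,fy=4,interpolation=cv2.INTER_CUBIC)
cv2.imwrite("pics/c1.png",cv2.convertScaleAbs(a,alpha=1.5,beta=20))
a=cv2.resize(cv2.imread("pics/side0.png")[160:280,130:290],None,fx=5,fy=5,interpolation=cv2.INTER_CUBIC)
cv2.imwrite("pics/c2.png",cv2.convertScaleAbs(a,alpha=1.5,beta=20))
E
```

```text
top knob blue 72 242.73611111111111 185.11111111111111 ((241.80490112304688, 185.75611877441406), (4.997560501098633, 16.86676788330078), 51.34019470214844) [[233.65855407714844, 189.0731964111328], [246.8292999267578, 178.53660583496094], [249.9512481689453, 182.4390411376953], [236.78050231933594, 192.9756317138672]]
top plate blue 2415 220.50600414078676 233.31801242236025 ((220.47647094726562, 233.39410400390625), (36.55278015136719, 66.70611572265625), 77.47119140625) [[183.95294189453125, 222.78822326660156], [249.07058715820312, 208.31764221191406], [257.0, 243.99998474121094], [191.88235473632812, 258.4705810546875]]
top lug orange 93 282.39784946236557 220.09677419354838 ((282.35394287109375, 220.03367614746094), (20.61212158203125, 4.422237396240234), 77.00537872314453) [[277.8820495605469, 210.48873901367188], [282.1910095214844, 209.49435424804688], [286.8258361816406, 229.57861328125], [282.5168762207031, 230.572998046875]]
top plate red 57 254.57894736842104 225.78947368421052 ((254.49998474121094, 225.5), (36.12278747558594, 1.5103603601455688), 77.27564239501953) [[24
[... 752 characters left out ...]
844451904297], [203.7381134033203, 234.2869110107422]]
side lug orange 110 236.5818181818182 220.04545454545453 ((236.59463500976562, 220.0675811767578), (4.998648643493652, 21.73830795288086), 35.53767395019531) [[228.2432861328125, 227.45947265625], [240.87841796875, 209.77029418945312], [244.94598388671875, 212.67568969726562], [232.31085205078125, 230.3648681640625]]
side plate red 57 210.80701754385964 216.50877192982455 ((210.87322998046875, 216.40367126464844), (1.496785044670105, 36.40052795410156), 37.23483657836914) [[199.26470947265625, 230.44119262695312], [221.29006958007812, 201.46047973632812], [222.48175048828125, 202.36614990234375], [200.45639038085938, 231.34686279296875]]
```

View pics/c1.png

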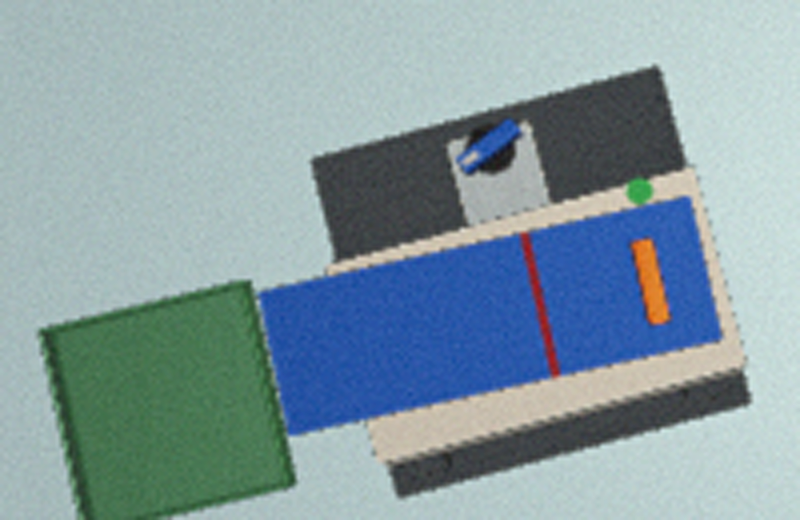

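View pics/c2.png

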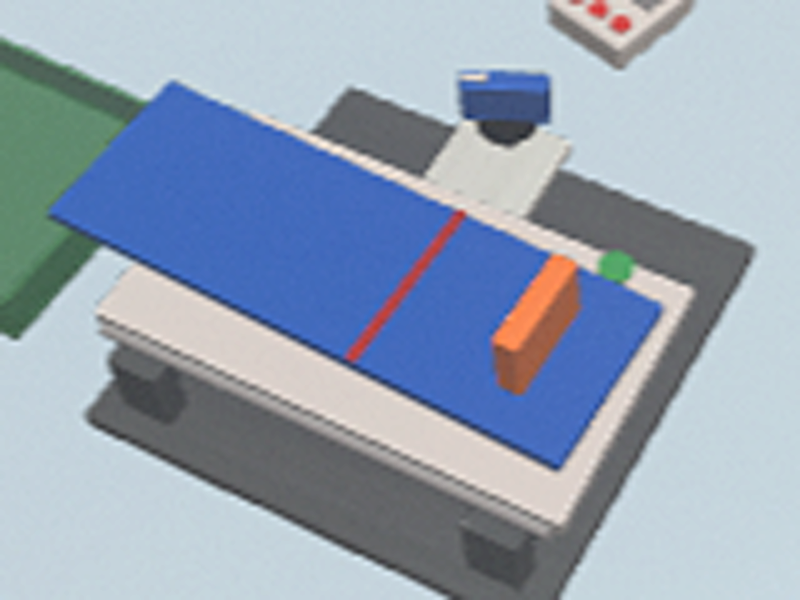

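The crops give the bar's top-face centre at about (490,146) in c1, i.e. top px (242.4,186.4), with the white tick at its lower-left end. The cream platform's corners in c1 are about (328,268), (692,168), (742,370) and (380,462). Next I'll convert these to world coordinates.

Run:
```python
from h import *
g=lambda p:((p[0]+.5)/4-.5+120,(p[1]+.5)/4-.5+150)
gs=lambda p:((p[0]+.5)/5-.5+130,(p[1]+.5)/5-.5+160)
W=lambda p,z:onz("top",g(p),z)
A,B=W((328,268),.076),W((692,168),.076); C,D=W((742,370),.07),W((380,462),.07)
print("corners",A,B,C,D)
for a,b in((B,A),(C,D),(D,A),(C,B)): print(np.linalg.norm(b-a),np.arctan2(*(b-a)[1::-1]))
print("knob end tick",W((462,167),.12),"other",W((518,125),.12))
print("knob c top",W((490,146),.12)); print(tri(gs((505,76)),g((490,146))))
k=W((518,125),.12)-W((462,167),.12);print("bar",np.linalg.norm(k),np.arctan2(k[1],k[0]))
im=cv2.imread("pics/top0.png")
for n,c,z in(("lug","orange",.12),("plate","red",.08)):
    r=rect(mask(im,c,ROI["top"][n]));b=np.array([onz("top",p,z) for p in cv2.boxPoints(r)])
    d=b[1]-b[2];print(n,onz("top",r[0],z),np.arctan2(d[1],d[0]),np.arctan2(*(b[0]-b[1])[1::-1]))
ims=cv2.imread("pics/side0.png")
print(tri(rect(mask(ims,"red",ROI["side"]["plate"]))[0],rect(mask(im,"red",ROI["top"]["plate"]))[0]))
```

```text
corners [0.5569 0.0785 0.076 ] [ 0.6289 -0.1681  0.076 ] [ 0.4927 -0.2038  0.07  ] [0.4263 0.0405 0.07  ]
0.25690508379229754 1.8551254142316134
0.25309144940398687 1.8365015348236562
0.13615945648854746 0.2832836730976878
0.14092500068713876 0.2559175292347614
knob end tick [ 0.6237 -0.0148  0.12  ] other [ 0.652  -0.0512  0.12  ]
knob c top [ 0.6378 -0.033   0.12  ]
(array([ 0.6383, -0.0335,  0.121 ]), [np.float64(0.0007202253742882609), np.float64(0.0007202253742882568)])
bar 0.04604466687382787 -0.9090630429536927
lug [ 0.5505 -0.1399  0.12  ] 0.23966988227438535 1.8139649640152835
plate [ 0.5352 -0.0661  0.08  ] 0.2404191445006631 1.809095590747064
(array([ 0.5354, -0.0662,  0.078 ]), [np.float64(0.00020240534268701712), np.float64(0.00020240534268721187)])
```

Run:
```python
from h import *
K=np.array([.638,-.033]); y0=-.909
s=arm.get_state()
arm.movel(list(s["tcp_pos"][:2])+[.33],rate=.25)
for off in(0,np.pi,-np.pi):
    a=arm.ik([*K,.25],[np.pi,0,y0+off]);b=arm.ik([*K,.115],[np.pi,0,.3+off])
    print(off,a,b)
```

```text
0 [ 0.0745  0.4616 -0.1592  1.5159  0.0767  1.1702 -2.5781] [ 0.1811  0.6047 -0.3221  1.6551  0.2284  0.919  -1.4977]
3.141592653589793 [ 0.4303  0.5586 -0.7333  1.4822  0.3834  1.248   0.3125] [ 0.411   0.6866 -0.6971  1.6336  0.502   1.008   1.4223]
-3.141592653589793 [ 0.4303  0.5586 -0.7333  1.4822  0.3834  1.248   0.3125] [ 0.411   0.6866 -0.6971  1.6336  0.502   1.008   1.4223]
```

Run:
```python
from h import *
K=[.638,-.033]; y0=-.909+np.pi
arm.move_pose([*K,.25],[np.pi,0,y0]); print(arm.get_state()["t"],arm.get_state()["tcp_pos"])
arm.grip(.045)
print("hit",arm.movel([*K,.115],rate=.1,f_stop=8))
arm.grip(0,f_grip=50)
s=arm.get_state();print(s["t"],s["tcp_pos"],s["orientation"],s["gripper_width"],s["grip_force"],s["wrist_force"],s["ft_torque"])
for y in np.linspace(y0,.272+np.pi,6)[1:]:
    arm.move_pose([*K,.115],[np.pi,0,y])
    s=arm.get_state();print(s["t"],s["tcp_pos"],s["orientation"][2],s["wrist_force"],s["ft_torque"][2],s["gripper_width"])
arm.pause(.3)
arm.grip(.045); s=arm.get_state(); arm.movel([*K,.25],rate=.2)
print(arm.get_state()["t"])
for n in("side","top"): cv2.imwrite(f"pics/{n}1.png",arm.snapshot(n))
t=cv2.imread("pics/top1.png")[150:280,150:320];s=cv2.imread("pics/side1.png")[160:280,130:290]
cv2.imwrite("pics/c3.png",cv2.convertScaleAbs(cv2.resize(t,None,fx=4,fy=4,interpolation=cv2.INTER_CUBIC),alpha=1.5,beta=20))
```

```text
3.0833 [ 0.638  -0.0346  0.25  ]
hit False
6.1 [ 0.639  -0.0322  0.1152] [3.1392 0.0003 2.2332] 0.01240988743715623 49.98567223548889 [ 4.1776  3.0757 -2.7252] [ 0.3756 -1.0466  0.1541]
6.4083 [ 0.6391 -0.0321  0.1152] 2.4704282944711764 [ 5.2898  3.0575 -3.3956] 0.22358106308477352 0.01238431972424624
6.7167 [ 0.6392 -0.032   0.1152] 2.706686263033034 [ 5.5394  2.3645 -3.4212] 0.198935307490888 0.012634074392969527
7.0333 [ 0.6392 -0.0318  0.1152] 2.9429360123274613 [ 5.5664  3.8995 -3.9292] 0.18351631905935367 0.012660190564329307
7.35 [ 0.6392 -0.0317  0.1152] -3.1040072131223226 [ 5.4622  4.3576 -3.2532] 0.22019367342710283 0.012561680853681928
7.6667 [ 0.6392 -0.0315  0.1152] -2.8676656413083315 [ 5.2333  4.5952 -4.8813] 0.1414033116416044 0.012609018951301435
9.5167
```

View pics/c3.png

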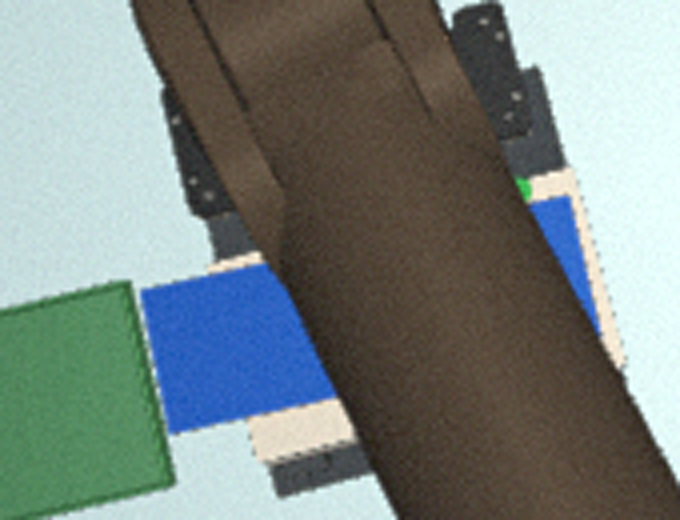

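The arm hides the knob in this view, so I'll move it clear and look again.

Run:
```python
from h import *
arm.move_pose([.40,-.40,.30],[np.pi,0,.3+np.pi])
print(arm.get_state()["t"],arm.get_state()["joint_pos"])
for n in("side","top"): cv2.imwrite(f"pics/{n}2.png",arm.snapshot(n))
t=cv2.imread("pics/top2.png")[160:280,180:310]
cv2.imwrite("pics/c4.png",cv2.convertScaleAbs(cv2.resize(t,None,fx=5,fy=5,interpolation=cv2.INTER_CUBIC),alpha=1.5,beta=20))
t=cv2.imread("pics/side2.png")[160:280,130:290]
cv2.imwrite("pics/c5.png",cv2.convertScaleAbs(cv2.resize(t,None,fx=5,fy=5,interpolation=cv2.INTER_CUBIC),alpha=1.5,beta=20))
```

```text
11.2333 [ 1.4496  0.5405 -1.1634  1.5755  0.5036  1.361   2.1037]
```

View pics/c4.png

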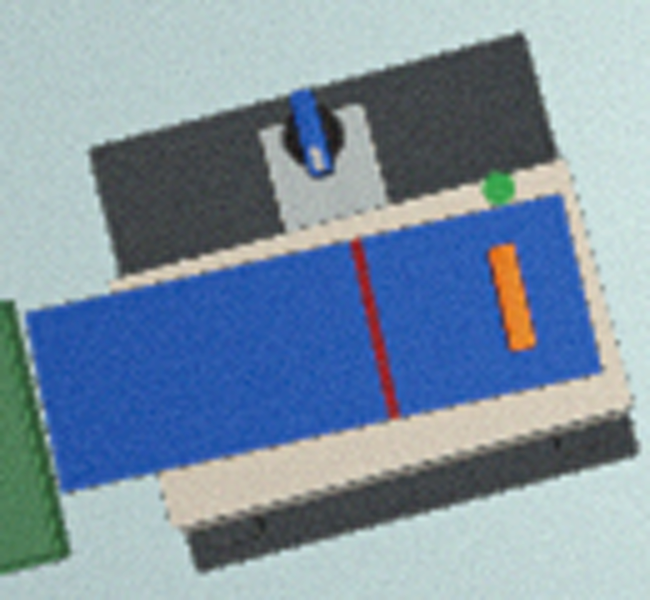

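View pics/c5.png

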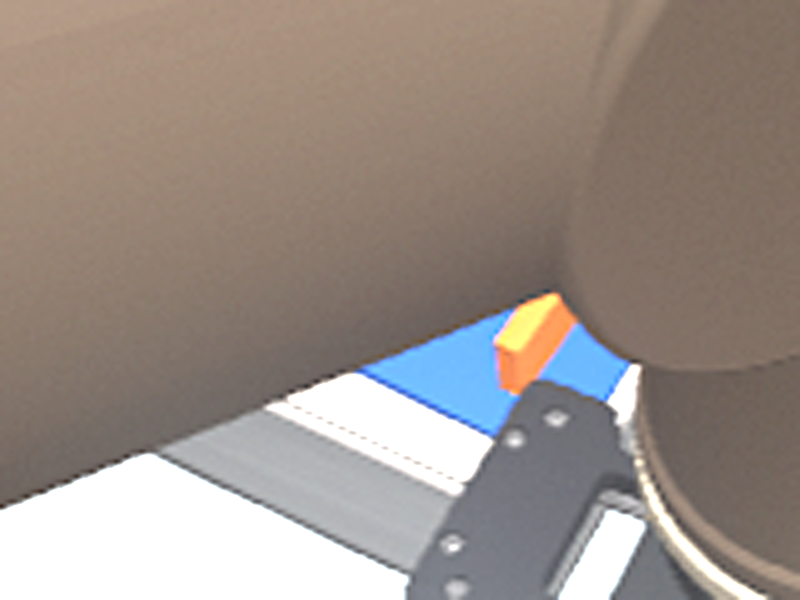

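The bar now looks square to the platform, running from (302,92) to (320,172) in c4, with its tick towards the platform. I'll check the knob angle and the edge position with line fits.

Run:
```python
from h import *
im=cv2.imread("pics/top2.png")
h=cv2.cvtColor(im,cv2.COLOR_BGR2HSV)
for p in((300,215),(240,252),(230,250),(255,180),(218,264),(295,196)): print(p,im[p[1],p[0]],h[p[1],p[0]])
r=im[:,:,2].astype(float);g=im[:,:,1].astype(float);b=im[:,:,0].astype(float)
cream=((r-b>12)&(r>110)&(g>r*.75)).astype(np.uint8)
roi=np.zeros_like(cream);roi[185:270,198:310]=1;cream*=roi
# gather the top / bottom boundary per column, left/right per row
def fit(pts):
    p=np.float32(pts)
    for _ in range(4):
        l=cv2.fitLine(p,cv2.DIST_HUBER,0,.01,.01).ravel();d=abs((p-l[2:])@[-l[1],l[0]]);p=p[d<max(1,2*np.median(d))]
    return l,len(p)
top=[(x,np.nonzero(cream[:,x])[0].min()-.5) for x in range(212,288) if cream[:,x].any()]
bot=[(x,np.nonzero(cream[:,x])[0].max()+.5) for x in range(220,303) if cream[:,x].any()]
rig=[(np.nonzero(cream[y])[0].max()+.5,y) for y in range(196,238)]
lef=[(np.nonzero(cream[y])[0].min()-.5,y) for y in range(256,264)]
L={}
for k,p in dict(top=top,bot=bot,rig=rig,lef=lef).items():
    l,n=fit(p);L[k]=[onz("top",l[2:]+s*l[:2],.07)[:2] for s in(-20,20)];d=L[k][1]-L[k][0]
    print(k,n,np.arctan2(d[1],d[0])%np.pi,L[k][0])
yaw=np.mean([np.arctan2(*(L[k][1]-L[k][0])[::-1])%np.pi for k in("top","bot")])
v=np.array([np.cos(yaw),np.sin(yaw)]);u=np.array([v[1],-v[0]])
print("yaw",yaw)
for k in("top","bot"): print(k,"x:",np.mean(L[k],0)@u)
for k in("lef","rig"): print(k,"y:",[q@v for q in L[k]])
print("knob x,y",np.array([.639,-.032])@u,np.array([.639,-.032])@v)
m=mask(im,"blue",(230,170,256,200));ys,xs=np.nonzero(m);print("knob px",len(xs))
ctr=cv2.minAreaRect(np.argwhere(m)[:,::-1].astype(np.float32));b4=[onz("top",p,.12)[:2] for p in cv2.boxPoints(ctr)]
for i in(0,1): d=b4[i+1]-b4[i];print("bar side",np.linalg.norm(d),np.arctan2(d[1],d[0])-yaw+np.pi/2)
a=cv2.fitLine(np.float32(list(zip(xs,ys))),2,0,.01,.01).ravel();d=onz("top",a[2:]+10*a[:2],.12)-onz("top",a[2:],.12)
print("bar rel to x axis",np.arctan2(d[1],d[0])-(yaw-np.pi/2))
for n,c,z in(("lug","orange",.118),("plate","red",.078)):
    m=mask(im,c,ROI["top"][n]);ys,xs=np.nonzero(m)
    a=cv2.fitLine(np.float32(list(zip(xs,ys))),2,0,.01,.01).ravel();d=onz("top",a[2:]+10*a[:2],z)-onz("top",a[2:],z)
    q=onz("top",rect(m)[0],z)[:2];q2=onz("top",(xs.mean(),ys.mean()),z)[:2];print(n,q,q2,"x,y",q2@u,q2@v,"yaw",np.arctan2(d[1],d[0])%np.pi-(yaw-np.pi/2))
```

```text
(300, 215) [133 134 123] [ 87  21 134]
(240, 252) [105 118 122] [ 23  36 122]
(230, 250) [82 89 90] [26 23 90]
(255, 180) [37 36 34] [100  21  37]
(218, 264) [107 114 119] [ 18  26 119]
(295, 196) [131 130 119] [ 93  23 131]
top 69 1.8467245858556023 [0.5775 0.0153]
bot 83 1.848430278741704 [ 0.4478 -0.0326]
rig 42 0.2821181200212681 [ 0.6275 -0.1682]
lef 8 0.28718309864000346 [0.4932 0.0613]
yaw 1.8475774322986531
top x: 0.5596073378348081
bot x: 0.4219383840649489
lef y: [np.float64(-0.07584002350184219), np.float64(-0.07696246010440175)]
rig y: [np.float64(-0.3332547705938031), np.float64(-0.3338352036201589)]
knob x,y 0.6059353292717832 -0.2053956590103496
knob px 69
bar side 0.01363340705004803 -1.5399932945554915
bar side 0.04511271500596925 -3.10862192071321
bar rel to x axis -3.1162123037268503
lug [ 0.5532 -0.139 ] [ 0.5535 -0.139 ] x,y 0.4944567426854593 -0.28494300038823517 yaw -0.03993550642783594
plate [ 0.5353 -0.0662] [ 0.5347 -0.0663] x,y 0.49622426943307857 -0.20992445665525863 yaw -0.037779784351461565
```

Run:
```python
from h import *
P=np.array([.5535,-.139]); y=.238
cand=[]
for off in(0,np.pi):
    q=[arm.ik([*p,z],[np.pi,0,y+off]) for p,z in((P,.2),(P,.1),(P+.134*np.array([-.273,.962]),.1))]
    print(off,*q,sep="\n")
    cand.append(q)
off=np.pi
arm.move_pose([*P,.2],[np.pi,0,y+off]); arm.grip(.05)
print("hit",arm.movel([*P,.1],rate=.08,f_stop=8))
s=arm.get_state();print(s["t"],s["tcp_pos"],s["orientation"],s["wrist_force"])
arm.grip(0,f_grip=40)
s=arm.get_state();print(s["t"],s["tcp_pos"],s["orientation"],s["wrist_force"],s["ft_torque"],s["gripper_width"],s["grip_force"])
```

```text
0
[-0.5874  0.615   1.1571  1.8219 -0.6242  1.1289 -0.5439]
[-0.5539  0.7929  1.1468  1.9212 -0.8605  1.0284 -0.347 ]
[-0.8329  0.7113  1.1502  2.0518 -0.8271  0.9437 -0.5606]
3.141592653589793
[ 0.8476  0.6086 -1.0508  1.7068  0.5698  1.1673  1.4484]
[ 0.7803  0.7043 -0.9454  1.8106  0.6793  0.9894  1.3593]
[ 0.5777  0.6216 -0.9329  1.9417  0.6372  0.9048  1.126 ]
hit False
14.3 [ 0.5539 -0.139   0.1005] [-3.1413  0.0008 -2.9037] [ 0.2443 -0.5265  0.077 ]
14.9667 [ 0.5535 -0.1391  0.1   ] [-3.1416 -0.0001 -2.9038] [-0.3939 -1.2761  0.2238] [ 0.1096 -0.1806 -0.1117] 0.01368213138973187 39.99962568283081
```

Run:
```python
from h import *
def st(m):
    s=arm.get_state();print(m,s["t"],s["tcp_pos"],s["orientation"],s["wrist_force"],s["ft_torque"],s["gripper_width"],s["grip_force"])
yaw=1.8476;v=np.array([np.cos(yaw),np.sin(yaw)]);P=np.array([.5535,-.139]);z=.0993
R=lambda a:[np.pi,0,a+np.pi]
arm.movel([*P,z],rate=.02);st("press")
arm.movel([*(P+.03*v),z],rate=.05);st("30")
arm.movel([*(P+.115*v),z],rate=.05,orientation=R(.277));st("115")
for n in("side","top"): cv2.imwrite(f"pics/{n}3.png",arm.snapshot(n))
t=cv2.imread("pics/top3.png")[150:280,120:310];s=cv2.imread("pics/side3.png")[150:280,100:290]
o=np.vstack([cv2.resize(a,None,fx=4,fy=4,interpolation=cv2.INTER_CUBIC)[:300 if 0 else None] for a in(t,s)])
cv2.imwrite("pics/c6.png",cv2.convertScaleAbs(cv2.resize(o,None,fx=.57,fy=.57),alpha=1.5,beta=20))
```

```text
press 15.2167 [ 0.5535 -0.139   0.1   ] [-3.141  -0.     -2.9037] [-3.0549 -1.2669  7.7022] [ 0.0408  0.5658 -0.0776] 0.013598576579156241 40.00134766101837
30 15.9667 [ 0.546  -0.1107  0.1   ] [-3.1403  0.0011 -2.9041] [ 0.738  -2.6375  6.0924] [-0.2983  0.0074  0.0122] 0.013905364098798818 40.00312328338623
115 17.8167 [ 0.5233 -0.0299  0.1   ] [-3.1391  0.0013 -2.8662] [ 2.402  -6.8161  6.8007] [-0.9095 -0.3118  0.0938] 0.013545228924497733 40.01014173030853
```

View pics/c6.png

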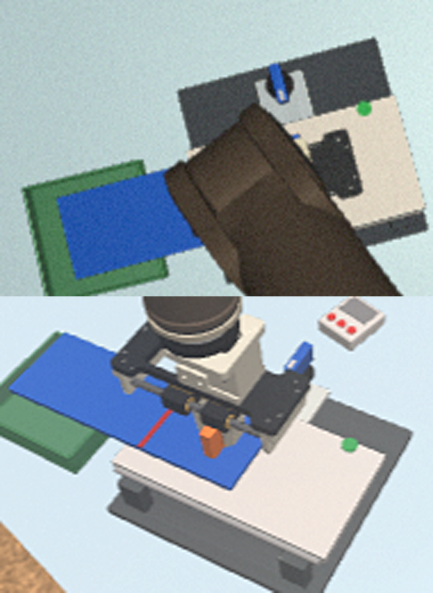

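In c6 the lug is held, the plate is flat, and the side view shows the red line (about (155,428) in the picture) just short of the edge. The TCP reading leaves about 21 mm to go. I'll finish the slide and then measure the line in the side view.

```bash
python3 - <<'E'
from h import *
yaw=1.8476;v=np.array([np.cos(yaw),np.sin(yaw)]);u=np.array([v[1],-v[0]]);P=np.array([.5535,-.139]);z=.0993
arm.movel([*(P+.136*v),z],rate=.03,orientation=[np.pi,0,.277+np.pi]);arm.pause(.3)
s=arm.get_state();print(s["t"],"lug y",s["tcp_pos"][:2]@v,"want -.1505; x",s["tcp_pos"][:2]@u,s["tcp_pos"],s["orientation"],s["wrist_force"],s["ft_torque"],s["grip_force"])
im=arm.snapshot("side");cv2.imwrite("pics/side4.png",im);cv2.imwrite("pics/top4.png",arm.snapshot("top"))
m=mask(im,"red",(110,180,240,270));ys,xs=np.nonzero(m);print(len(xs),xs.min(),xs.max(),ys.min(),ys.max())
a=cv2.fitLine(np.float32(list(zip(xs,ys))),2,0,.01,.01).ravel()
for t in(-8,0,8):
    q=onz("side",a[2:]+t*a[:2],.078);print("red in edge frame",q[:2]@u-.4908,q[:2]@v+.0755)
# check of the same side-view method on the first picture (expected y -.1344)
E
python3 - <<'E'
from h import *
t=cv2.imread("pics/side4.png")[170:270,110:240]
cv2.imwrite("pics/c7.png",cv2.convertScaleAbs(cv2.resize(t,None,fx=6,fy=6,interpolation=cv2.INTER_CUBIC),alpha=1.5,beta=20))
E
```

```text
19.0667 lug y -0.15070853777526197 want -.1505; x 0.4952367141968843 [ 0.5176 -0.0096  0.1   ] [-3.1391  0.0014 -2.866 ] [ 2.6779 -6.0394  7.7314] [-0.9877 -0.3114  0.074 ] 40.00630080699921
31 154 167 197 212
red in edge frame -0.040342659275921566 -0.0026103943884618896
red in edge frame -0.01903288901358291 -0.0027475493256040734
red in edge frame 0.002850320054552713 -0.002888395056330123
```

View pics/c7.png

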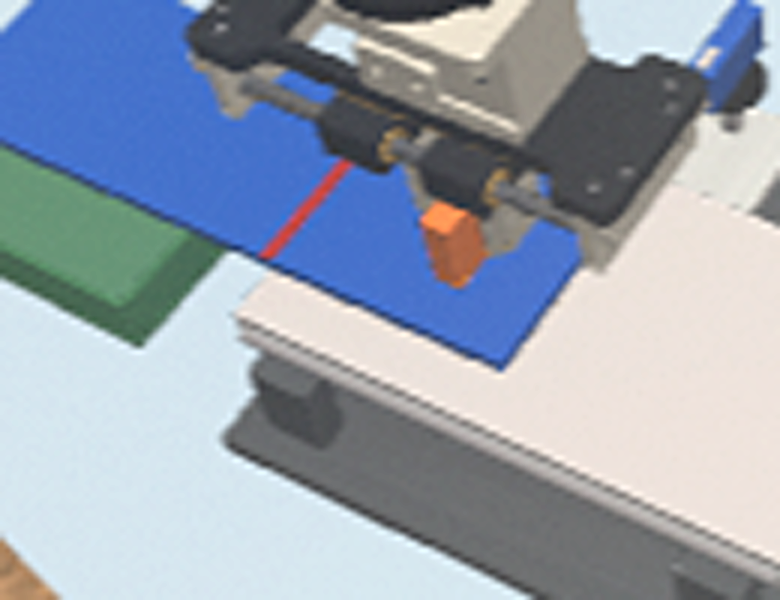

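c7 shows the red line from about (263,258) to (350,160) and the platform's end edge from (238,315) to about (278,268). I'll measure the edge with this camera too.

Run:
```python
from h import *
yaw=1.8476;v=np.array([np.cos(yaw),np.sin(yaw)]);u=np.array([v[1],-v[0]])
g=lambda p:((p[0]+.5)/6-.5+110,(p[1]+.5)/6-.5+170)
for p,z in(((238,315),.07),((278,268),.07),((263,258),.078),((350,160),.078)):
    q=onz("side",g(p),z)[:2];print(q@u-.4908,q@v+.0755)
```

```text
-0.07171059667304719 -0.005393139912380371
-0.0451613285716686 -0.0056184903049418256
-0.04776102731022708 -0.002102622090930817
0.01087659950543729 -0.003651167408028941
```

Relative to the edge, the red line reads between about -0.2 and +2.7 mm by the different measurements, inside the ±7 mm limit. The plate is flat and held.

```bash
python3 -c "
from workcell import arm
arm.pause(.3);print(arm.get_state()['t'],arm.sign_off())"
```

```text
the job is handed in; nothing more can be done
19.4667 None
```

I levelled the platform (knob within about 0.03 rad of square, so about 0.0015 rad of tilt), slid the plate until the red line was 0–3 mm from the end edge, and handed in at 19.5 s with the plate still gripped at 40 N and pressed flat; the hand-in call returned no verdict.

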